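# Third hand: plug in the power relay and hold it on its heat sink

### The job

Plug the new blue relay fully into the black socket carrier of the opened control unit, bare metal face towards the heat sink, then slide relay and carrier along together until that face bears flat on the sprung copper contact shoe. Keep pressing with a steady push of about 10 N, springs a little over half compressed and never bottomed, so that a colleague can tighten the carrier's two clamp screws: finish while still holding it there, without letting go. Leave the old taped relay, the dropper bottles and the pot as they are.

Things in the scene. Friction and masses are not known exactly. Their poses are not given: they have to be found in the camera images.
- control_unit: Slide dryer's control unit, cover off, fixed: grey base 130 x 250 mm, rim 24 mm high. Origin: middle of its underside, on the trolley top. +y: the way the carrier slides, to the finned aluminium heat sink (58 mm wide, y = 70 to 115 mm, top at z = 76 mm). Green board with parts up to z = 38 mm at y = -117 to -49 mm. Clamp screw heads at x = +-42, y = 20 mm, up to z = 25 mm.
- carrier (a joint): Travel (m) of the black socket carrier along the unit's +y, 0 to 0.048; starts between 0 and 0.012. Clamp screws loose: it slides with about 1 N of friction and stays where it is left. Body 60 x 44 mm, top 42 mm above the trolley; slotted steel feet reach x = +-52, y = +-36 mm, 18 mm above the trolley.
- socket_mouth (a point): Middle of the mouth of the carrier's socket hole, in its top, 42 mm above the trolley; axes as the unit's; in the unit's frame x = 0, y = -6 mm + carrier travel. Hole 31.5 mm (x) x 25.5 mm (y), 19 mm deep, edges chamfered 1.5 mm.
- contact_shoe: Copper shoe 44 (x) x 8 (y) x 34 mm (z) on two springs before the heat sink. Origin: middle of the face that looks to the carrier; axes as the unit's. At rest: y = 41 mm in the unit's frame, 64 mm above the trolley. Gives way along +y, 1 N per mm from first touch (10 N = 10 mm back from rest), 18 mm to the stop; springs back.
- relay_new: New relay, loose, upright in the red tray, 0.09 kg: BLUE case, green lamp on top. Origin: middle of its underside. Plug foot 30 (x) x 24 (y) mm, 16 high, lowest 4 mm 27 x 21. Case 40 (x) x 34 mm (y), z = 16 to 74 mm, cap to 80. +y side: bare metal; -y: yellow label. Grip it across x. Plugged in, case rests on the carrier: origin 16 mm under socket_mouth. Also fits half a turn round (wrong).
- metal_face (a point): Centre of the new relay's bare aluminium face: 17 mm along the relay's +y and 45 mm above its origin.
- relay_old: Old relay that was taken out, same size and axes, BROWN case with a cream band of tape round it, standing in the same tray: leave it alone.
- parts_tray: Shallow red tray 139 x 179 x 15 mm, fixed, with the two relays standing in it. Origin: middle of its underside.
- dropper_a: Brown dropper bottle 33 x 33 x 91 mm at the far edge, loose bystander. Origin: middle of its underside.
- dropper_b: Brown dropper bottle 38 x 38 x 103 mm at the far edge, loose bystander. Origin: middle of its underside.
- test_strips: Pot with black cap, 43 x 43 x 87 mm, at the far edge, loose bystander. Origin: middle of its underside.

How it is judged:
By the outcome, as a careful person would: the job done as asked, in the order asked, and still so for the second after the job is handed in, while the arm keeps its last pose, push and grip.
It also fails if it takes over 54 s, if anything falls off the work surface, if the arm or the gripper's body presses on something with over 40 N, if the wrist force passes 120 N, or if a joint passes its speed limit or range.

### The arm

A 6-joint arm with a two-finger parallel gripper is mounted at the origin on a cart in front of the work surface, level with it; the furniture and walls round the work are solid. World frame = base frame: x ahead of the robot, y to its left, z up, the work surface at z = 0. Lengths are in mm, angles in degrees, forces in N, time in s.
With the tool pointing down it reaches from about 350 to 850 mm from the base axis. Payload 8.1 kg.
Tool frame: the origin (TCP) lies at the very end of the fingers, on their centre line; the grasp point (between the pads) lies 19 mm behind it (pinch_z is the z of the grasp point in the tool frame, in mm); z points along the fingers, y is the direction in which the jaws open and shut (so a half turn about z gives the same grasp; the last joint's range is limited). The gripper opens to 85 mm and grips with 20 to 120 N. Pads are 22 mm wide; open, the fingers measure 114 mm over their backs; the gripper's body (76 mm by 85 mm) begins 54 mm behind the grasp point. The pads swing forward as they close: fully open they stand 13 mm farther back than shut.
Start: joints at [-69.064, 7.471, 85.268, -0, 87.261, -4.893], TCP at [261.431, -540.055, 231.292] pointing down, gripper open.
Joint ranges: [-169.43, 169.43], [-51.17, 129.36], [1.28, 143.12], [-76.62, 256.62], [0, 156.53], [-152.29, 152.29]. Speed limits (degrees/s): [136.94, 136.94, 159.86, 180, 180, 180].

### API

Orientations are given as [roll, pitch, yaw] about the fixed x, y, z axes, in that order (R = Rz(yaw) Ry(pitch) Rx(roll)).
In Python, from bench import * gives the robot as it stands.
- The arm moves only by the shell command python3 -m creep 'ROWS' [FORCE]. ROWS is a JSON object of lists of equal length, an entry for each row: "translation": the shift along the tool's x, y, z in mm, a list of three; "rotation": the turn, a rotation vector about the tool's x, y, z in rad, a list of three; "claw": the finger opening in mm, from 0 to 85.4. In form: {"translation": [[dx, dy, dz], ...], "rotation": [[ax, ay, az], ...], "claw": [claw, ...]}. A call has 1 to 10 rows; each row shifts and turns the commanded pose from where the row before left it, along the tool's axes as they then stand; what a row does not reach is not made up. A row lasts 1/10 s, in which the tool goes at most 50 mm and 8.59 degrees, less where a joint would pass 70% of its speed; a pose out of reach is approached as far as the arm can. A call is refused whole if a number of a shift passes 50 or a number of a turn 0.15, either way. A call with a gripper value outside its range is refused whole. The fingers move at their own pace and stop on an object; FORCE is the grip in N (left out, the last holds). Time passes only in rows, so rows that do not move let the fingers close. It gives the time, the measured TCP pose, the force and the opening at its end, in the units of the state.
- sense(): the state, without advancing time (a new reading comes with each control period).
- snapshot(name): name is "scene" or "top"; returns a dict with "frame" (420x560x3 uint8, red, green, blue), "intrinsics" (3x3 intrinsics, pixels), "extrinsics" (4x4, takes a point from camera to world coordinates). Camera axes: x right, y up, looking along -z (the intrinsics and any distortion apply to the point x, -y, -z); pixel columns grow to the right and rows downward; lengths in mm; the calibration is good to about 2 mm. A picture is of the moment at which its call begins. There is no depth.
- hand_in(): hands the job in, once; it reports no verdict.
The state is a dict: "time": time; "joint_pos": joint angles; "qd": joint speeds; "joint_efforts": joint torques, N m; "tool_pos": TCP position; "tcp_rot": TCP orientation; "ft_force": force on the tool from outside, world axes, zero at the start; "wrist_torque": the same for the moment, N m; "finger_gap": finger opening in mm.
Only numpy, scipy, OpenCV 4.12 (cv2) and the standard library are available. Lean on these libraries where they do the work, as an engineer would, in place of code of your own. Each camera call takes 0.05 s, during which the arm holds its last target.

## Working session

There is one attempt and no reset: what is moved stays moved. The work goes in short steps, Python scripts to look and compute and a shell command to move; the robot and the scene stay as the last step left them, time stands still between calls to the robot, and variables do not carry over. Pictures are saved under pics/ and viewed, and the job is handed in when it is done.

```bash
ls; mkdir -p pics
python3 - <<'E'
from bench import *
import cv2
print(sense())
for n in("scene","top"):
    s=snapshot(n); cv2.imwrite(f"pics/{n}0.png",s["frame"][:,:,::-1]); print(s["intrinsics"],s["extrinsics"], [k for k in s])
E
```

```text
pics
{'time': 0.0, 'joint_pos': array([-6.90640451e+01,  7.51556474e+00,  8.53309949e+01,  3.59716172e-03,
        8.72600049e+01, -4.89324861e+00]), 'qd': array([ 0.10268157, -0.05987416, -0.00667567,  0.06234512, -0.03790913,
        0.07356921]), 'joint_efforts': array([ 5.38928489e-04, -5.69399250e+01, -5.00548983e+01, -2.80614850e-04,
        1.45016730e-02, -9.26252415e-05]), 'tool_pos': array([ 261.25522587, -539.52238921,  230.22321639]), 'tcp_rot': array([-1.79894130e+02, -1.26695259e-02,  2.58290165e+01]), 'ft_force': array([-0.81511668, -0.37950394,  0.48217854]), 'wrist_torque': array([ 0.03255072,  0.02362443, -0.01753152]), 'finger_gap': 84.95084337017144}
[[445.44713697   0.         284.44175371]
 [  0.         445.44713697 207.92797148]
 [  0.           0.           1.        ]] [[-8.86901818e-01  2.77400190e-01 -3.69397211e-01  2.32458290e+02]
 [-4.61650293e-01 -5.61398720e-01  6.86811826e-01  5.18737633e+02]
 [-1.68573908e-02  7.79666988e-01  6.25967425e-01  6.14307291e+02]
 [ 0.00000000e+00  0.00000000e+00  0.00000000e+00  1.00000000e+00]] ['frame', 'intrinsics', 'extrinsics']
[[382.38027374   0.         281.76801211]
 [  0.         382.38027374 206.89679585]
 [  0.           0.           1.        ]] [[-3.20532644e-03  9.80994118e-01 -1.94010996e-01  3.74707119e+02]
 [-9.99750255e-01 -7.43460592e-03 -2.10749846e-02 -5.95428554e+01]
 [-2.21168312e-02  1.93894991e-01  9.80772949e-01  9.14729894e+02]
 [ 0.00000000e+00  0.00000000e+00  0.00000000e+00  1.00000000e+00]] ['frame', 'intrinsics', 'extrinsics']
```

View pics/scene0.png

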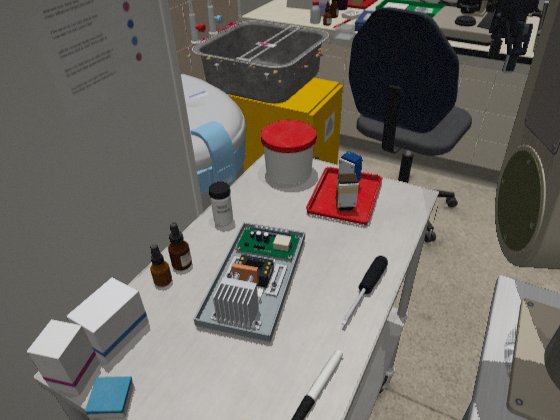

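View pics/top0.png

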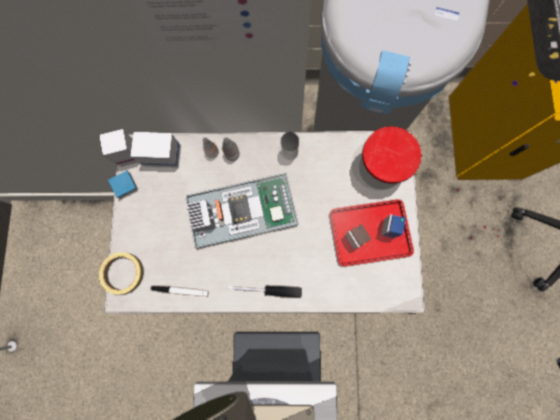

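The scene view shows the unit around (250,280) and the red tray at (345,195). In the top view the unit is near (242,210), the blue relay near (395,226) and the old relay near (357,238). I'll zoom in.

Run:
```python
import cv2
t=cv2.imread("pics/top0.png"); s=cv2.imread("pics/scene0.png")
cv2.imwrite("pics/c1.png",cv2.resize(t[165:255,180:305],None,fx=6.4,fy=6.4,interpolation=cv2.INTER_CUBIC))
cv2.imwrite("pics/c2.png",cv2.resize(t[195:270,325:420],None,fx=8,fy=8,interpolation=cv2.INTER_CUBIC))
cv2.imwrite("pics/c3.png",cv2.resize(s[215:340,190:315],None,fx=4.8,fy=4.8,interpolation=cv2.INTER_CUBIC))
cv2.imwrite("pics/c4.png",cv2.resize(s[145:225,300:390],None,fx=7,fy=7,interpolation=cv2.INTER_CUBIC))
```

```text
(no output)
```

View pics/c1.png

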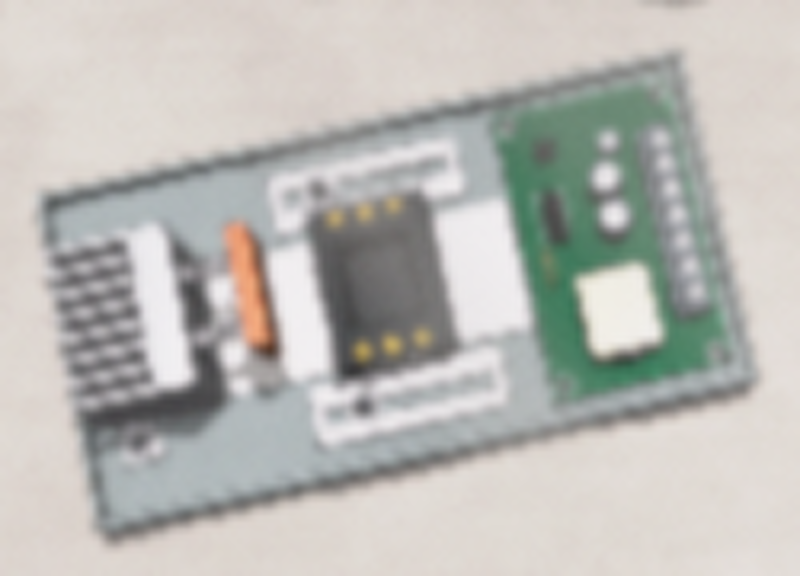

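View pics/c2.png

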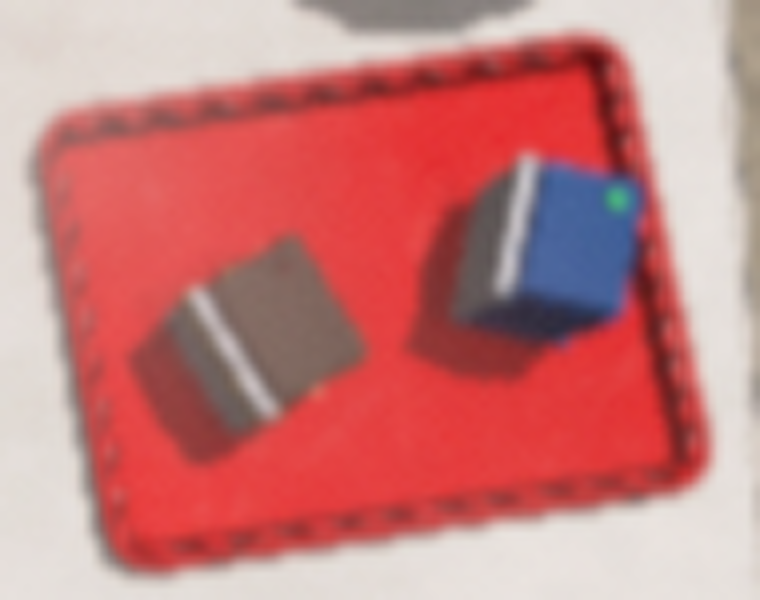

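View pics/c3.png

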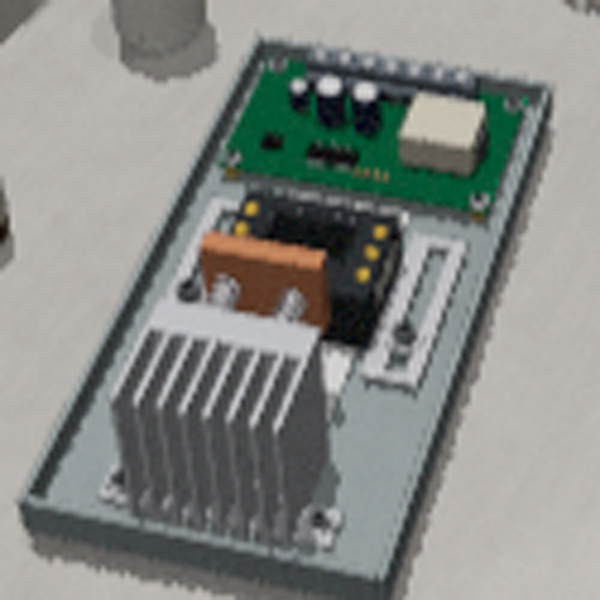

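View pics/c4.png

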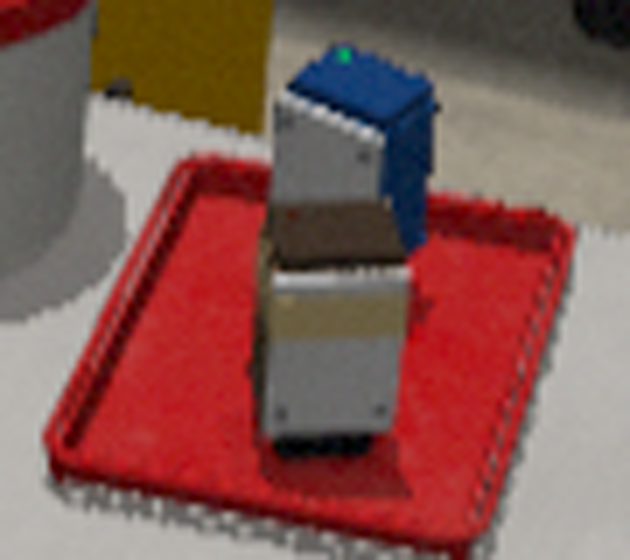

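```bash
cat > h.py <<'E'
import numpy as np, cv2
from bench import *
def cam(n):
    s=snapshot(n); return s
def ray(s,u,v):
    K=s["intrinsics"];E=s["extrinsics"]
    d=np.linalg.inv(K)@[u,v,1.]; d=E[:3,:3]@[d[0],-d[1],-d[2]]
    return E[:3,3],d
def onz(s,u,v,z):
    o,d=ray(s,u,v); return (o+d*(z-o[2])/d[2])
def proj(s,p):
    K=s["intrinsics"];E=s["extrinsics"]
    c=E[:3,:3].T@(np.asarray(p,float)-E[:3,3]); q=K@[c[0],-c[1],-c[2]]; return q[:2]/q[2]
def kab(M,W):
    M=np.array(M,float)[:,:2];W=np.array(W,float)[:,:2]; a=M.mean(0);b=W.mean(0)
    X=M-a;Y=W-b; th=np.arctan2((X[:,0]*Y[:,1]-X[:,1]*Y[:,0]).sum(),(X*Y).sum())
    R=np.array([[np.cos(th),-np.sin(th)],[np.sin(th),np.cos(th)]]); t=b-R@a
    return t,np.degrees(th),(W-(M@R.T+t))
def z2(p,f,o): return ((p[0]+.5)/f-.5+o[0],(p[1]+.5)/f-.5+o[1])
E
python3 - <<'E'
from h import *
np.set_printoptions(precision=1,suppress=True)
T=cam("top");S=cam("scene")
M=[(65,125),(65,-125),(-65,-125),(-65,125)]
W=[onz(T,*z2(p,6.4,(180,165)),24) for p in[(42,195),(683,55),(755,385),(108,538)]]
print(W,kab(M,W))
W=[onz(S,*z2(p,4.8,(190,215)),24) for p in[(22,500),(258,40),(552,90),(388,580)]]
print(W,kab(M,W))
# relay: top crop c2 zoom 8 off 325,195. case top z~77-80
for z in (76,79,82):
  W=[onz(T,*z2(p,8,(325,195)),z) for p in[(538,155),(640,185),(625,308),(512,298),(618,200)]]; print(z,W)
W=[onz(S,*z2(p,7,(300,145)),z) for p in[(275,95),(340,45),(437,98),(382,137),(344,55)] for z in (79,)]; print(W)
E
```

```text
[array([581.7, 189.4,  24. ]), array([633.9, -51.6,  24. ]), array([507.9, -77.4,  24. ]), array([453. , 159.3,  24. ])] (array([544.1,  54.9]), np.float64(12.578503401991945), array([[ 1.3, -1.7],
       [-0.9,  1.3],
       [-0. ,  3.9],
       [-0.5, -3.5]]))
[array([579.5, 190.8,  24. ]), array([633.3, -48.6,  24. ]), array([508.1, -75.5,  24. ]), array([453.6, 162.9,  24. ])] (array([543.6,  57.4]), np.float64(12.67925722593985), array([[-0.1, -2.8],
       [-1.2,  1.7],
       [ 0.4,  3.3],
       [ 0.8, -2.2]]))
76 [array([ 522.9, -285.2,   76. ]), array([ 514.3, -312.7,   76. ]), array([ 480.2, -306.3,   76. ]), array([ 483.1, -275.7,   76. ]), array([ 510.1, -306.4,   76. ])]
79 [array([ 522.4, -284.4,   79. ]), array([ 513.8, -311.7,   79. ]), array([ 479.8, -305.5,   79. ]), array([ 482.7, -275. ,   79. ]), array([ 509.6, -305.5,   79. ])]
82 [array([ 521.8, -283.6,   82. ]), array([ 513.3, -310.8,   82. ]), array([ 479.4, -304.6,   82. ]), array([ 482.3, -274.2,   82. ]), array([ 509.2, -304.6,   82. ])]
[array([ 521.5, -278.9,   79. ]), array([ 513.9, -316.1,   79. ]), array([ 474.9, -299.6,   79. ]), array([ 482.6, -270.9,   79. ]), array([ 510.6, -310.9,   79. ])]
```

```bash
python3 -m creep '{"translation":[[20,-7,4],[34,-12,8],[34,-12,8],[34,-12,8],[34,-12,8],[34,-12,8],[34,-12,8],[34,-12,8],[34,-12,6],[28,-14,4]],"rotation":[[0,0,0],[0,0,0],[0,0,0],[0,0,0],[0,0,0],[0,0,0],[0,0,0],[0,0,0],[0,0,0],[0,0,0]],"claw":[85,85,85,85,85,85,85,85,85,85]}' 60
python3 -m creep '{"translation":[[0,0,0],[0,0,0],[0,0,0],[0,0,0],[0,0,0],[0,0,0],[0,0,0],[0,0,0],[0,0,0]],"rotation":[[0,0,-0.13],[0,0,-0.13],[0,0,-0.13],[0,0,-0.13],[0,0,-0.13],[0,0,-0.13],[0,0,-0.12],[0,0,0],[0,0,0]],"claw":[85,85,85,85,85,85,85,85,85]}' 60
python3 - <<'E'
from h import *
s=sense();print(s["tool_pos"],s["tcp_rot"],s["ft_force"],s["time"])
T=cam("top");cv2.imwrite("pics/t1.png",cv2.resize(T["frame"][180:280,310:430,::-1],None,fx=6,fy=6,interpolation=cv2.INTER_CUBIC))
S=cam("scene");cv2.imwrite("pics/s1.png",cv2.resize(S["frame"][80:230,270:420,::-1],None,fx=4,fy=4,interpolation=cv2.INTER_CUBIC))
E
```

```text
time: 1.2
tool_pos: [499.4, -293.7, 160.5]
tcp_rot: [-180.0, 0.0, 25.9]
ft_force: [-0.4, -1.0, 0.6]
finger_gap: 84.8
time: 2.1
tool_pos: [498.4, -295.2, 161.1]
tcp_rot: [-180.0, -0.0, 77.2]
ft_force: [-0.4, 0.1, 0.1]
finger_gap: 85.0
[ 498.39737209 -295.23239004  161.10565456] [-1.79982944e+02 -8.53875667e-03  7.71888688e+01] [-0.35893568  0.07651124  0.14822973] 2.1
```

Run:
```python
from h import *
np.set_printoptions(precision=1,suppress=True)
# unit details, from first pics; c1 zoom6.4 off180,165 ; c3 zoom 4.8 off190,215
T=cam("top");S=cam("scene")
t=np.array([543.9,56]);a=np.radians(12.6);R=np.array([[np.cos(a),-np.sin(a)],[np.sin(a),np.cos(a)]])
def u(p): return R.T@(p[:2]-t)
print("carrier top corners top view",[u(onz(T,*z2(p,6.4,(180,165)),42)) for p in[(308,208),(432,192),(455,352),(338,378)]])
print("hole", [u(onz(T,*z2(p,6.4,(180,165)),42)) for p in[(345,252),(415,243),(430,308),(358,320)]])
print("shoe top z81", [u(onz(T,*z2(p,6.4,(180,165)),81)) for p in[(226,225),(246,220),(270,343),(248,350)]])
print("sink top z76", [u(onz(T,*z2(p,6.4,(180,165)),76)) for p in[(160,223),(192,387)]])
print("shoe scene z81", [u(onz(S,*z2(p,4.8,(190,215)),81)) for p in[(203,237),(328,257)]])
print("hole scene", [u(onz(S,*z2(p,4.8,(190,215)),42)) for p in[(267,215),(355,232),(245,190),(408,212)]])
```

```text
carrier top corners top view [array([33.8, 23.2]), array([ 29.4, -22.4]), array([-30.7, -18.4]), array([-30.5,  24.9])]
hole [array([14.5, 13.2]), array([ 12. , -12.4]), array([-12.8, -12.9]), array([-11.2,  13.6])]
shoe top z81 [array([24.3, 48. ]), array([24.5, 40.8]), array([-20.3,  41. ]), array([-21. ,  48.9])]
sink top z76 [array([31.6, 71.4]), array([-28.4,  71.2])]
shoe scene z81 [array([23. , 43.9]), array([-21.8,  42.5])]
hole scene [array([20.1, -7.4]), array([-14.5,  -6.9]), array([ 32.6, -18. ]), array([-30.7, -21.7])]
```

View pics/t1.png

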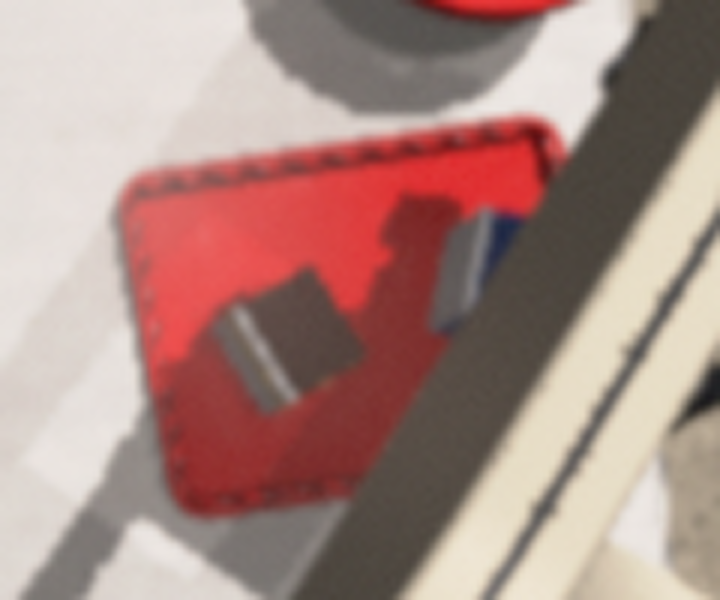

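View pics/s1.png

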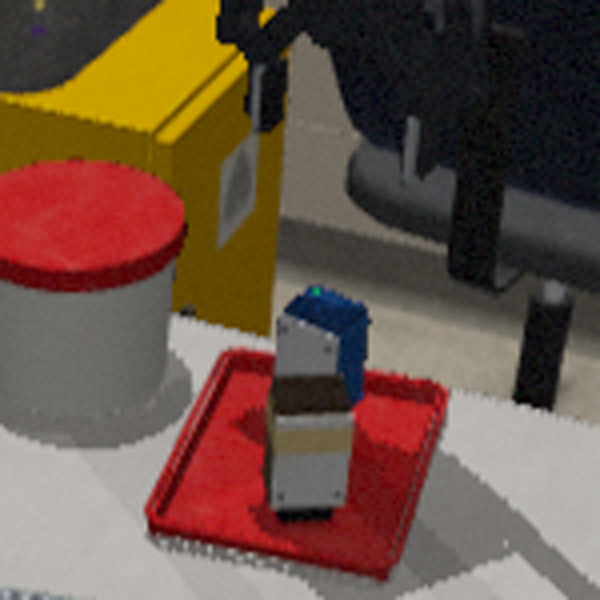

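The top view shows the arm hiding the blue relay. In the scene view the relay is still in place at (320,340). Next I descend and grip.

```bash
python3 -m creep '{"translation":[[0,0,8],[0,0,16],[0,0,16],[0,0,16],[0,0,16],[0,0,16],[0,0,16],[0,0,14],[0,0,8],[0,0,0]],"rotation":[[0,0,0],[0,0,0],[0,0,0],[0,0,0],[0,0,0],[0,0,0],[0,0,0],[0,0,0],[0,0,0],[0,0,0]],"claw":[85,85,85,85,85,85,85,85,85,85]}' 60
python3 -m creep '{"translation":[[0,0,0],[0,0,0],[0,0,0],[0,0,0],[0,0,0],[0,0,0],[0,0,0],[0,0,0],[0,0,0],[0,0,0]],"rotation":[[0,0,0],[0,0,0],[0,0,0],[0,0,0],[0,0,0],[0,0,0],[0,0,0],[0,0,0],[0,0,0],[0,0,0]],"claw":[70,60,50,44,40,36,32,32,32,32]}' 60
python3 - <<'E'
from h import *
S=cam("scene");cv2.imwrite("pics/s2.png",cv2.resize(S["frame"][80:230,270:420,::-1],None,fx=4,fy=4,interpolation=cv2.INTER_CUBIC))
E
```

```text
time: 3.3
tool_pos: [497.6, -294.7, 33.6]
tcp_rot: [-179.9, -0.1, 77.4]
ft_force: [-0.1, -0.6, -0.6]
finger_gap: 84.9
time: 4.3
tool_pos: [498.8, -295.6, 35.8]
tcp_rot: [180.0, 0.0, 77.4]
ft_force: [-1.1, 0.0, 5.0]
finger_gap: 39.5
```

View pics/s2.png

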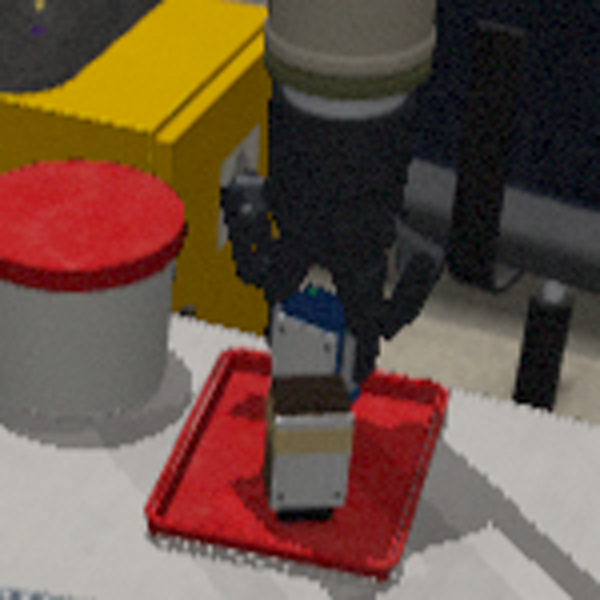

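```bash
python3 -m creep '{"translation":[[0,0,-5],[0,0,-10],[0,0,-15],[0,0,-20],[0,0,-20],[0,0,-20],[0,0,-15],[0,0,-10],[0,0,0],[0,0,0]],"rotation":[[0,0,0],[0,0,0],[0,0,0],[0,0,0],[0,0,0],[0,0,0],[0,0,0],[0,0,0],[0,0,0],[0,0,0]],"claw":[32,32,32,32,32,32,32,32,32,32]}' 80
python3 -m creep '{"translation":[[10,-1,0],[20,-2,0],[30,-3,0],[30,-3,0],[30,-3,0],[30,-3,0],[30,-3,0],[30,-3,0],[30,-3,0],[30,-3,0]],"rotation":[[0,0,0],[0,0,0],[0,0,0],[0,0,0],[0,0,0],[0,0,0],[0,0,0],[0,0,0],[0,0,0],[0,0,0]],"claw":[32,32,32,32,32,32,32,32,32,32]}'
python3 -m creep '{"translation":[[30,-3,0],[30,-2,0],[20,-0.3,0],[4,0,0],[0,0,0],[0,0,0],[0,0,0],[0,0,0],[0,0,0],[0,0,0]],"rotation":[[0,0,0],[0,0,0],[0,0,0],[0,0,0],[0,0,-0.08],[0,0,-0.12],[0,0,-0.12],[0,0,-0.12],[0,0,0],[0,0,0]],"claw":[32,32,32,32,32,32,32,32,32,32]}'
python3 - <<'E'
from h import *
T=cam("top");cv2.imwrite("pics/t3f.png",T["frame"][:,:,::-1]);cv2.imwrite("pics/t3.png",cv2.resize(T["frame"][150:260,170:310,::-1],None,fx=5,fy=5,interpolation=cv2.INTER_CUBIC))
S=cam("scene");cv2.imwrite("pics/s3.png",cv2.resize(S["frame"][150:340,170:350,::-1],None,fx=3,fy=3,interpolation=cv2.INTER_CUBIC))
E
```

```text
time: 5.35
tool_pos: [498.3, -295.2, 149.9]
tcp_rot: [-180.0, -0.0, 77.4]
ft_force: [-0.5, 0.6, -1.4]
finger_gap: 39.3
time: 6.35
tool_pos: [530.1, -23.9, 149.1]
tcp_rot: [-179.9, -0.0, 77.4]
ft_force: [0.1, 0.1, -1.0]
finger_gap: 38.9
time: 7.35
tool_pos: [543.7, 56.9, 149.7]
tcp_rot: [-179.9, -0.0, 102.4]
ft_force: [0.5, -0.3, -0.6]
finger_gap: 39.1
```

View pics/t3.png

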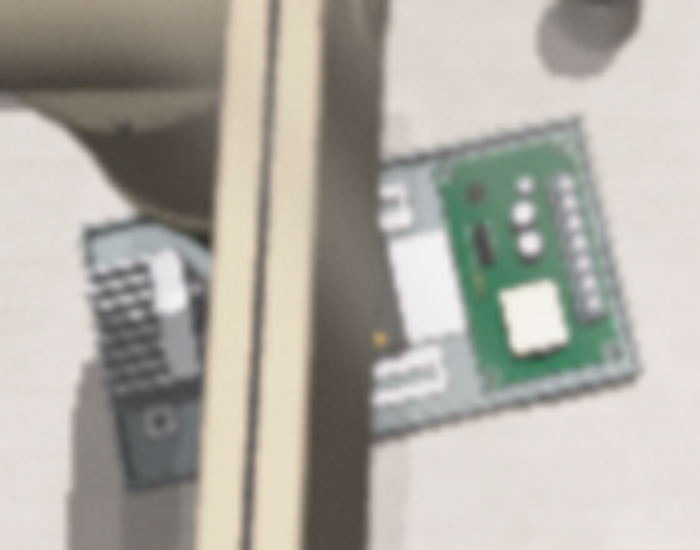

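View pics/s3.png

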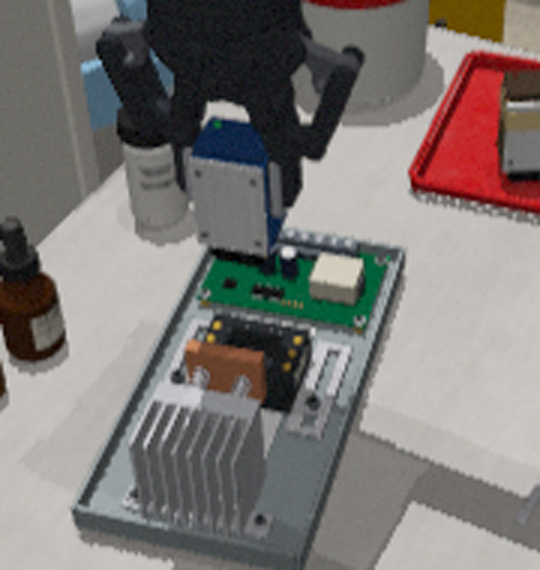

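The scene view shows the relay upright in the grip at (232,190), metal face towards the heat sink. I'll go lower for a relative measurement.

```bash
python3 -m creep '{"translation":[[0,0,6],[0,0,10],[0,0,10],[0,0,10],[0,0,10],[0,0,6],[0,0,3],[0,0,0],[0,0,0]],"rotation":[[0,0,0],[0,0,0],[0,0,0],[0,0,0],[0,0,0],[0,0,0],[0,0,0],[0,0,0],[0,0,0]],"claw":[32,32,32,32,32,32,32,32,32]}'
python3 - <<'E'
from h import *
S=cam("scene");cv2.imwrite("pics/s4f.png",S["frame"][:,:,::-1]);cv2.imwrite("pics/s4.png",cv2.resize(S["frame"][190:290,200:310,::-1],None,fx=6,fy=6,interpolation=cv2.INTER_CUBIC))
print(sense()["tool_pos"])
E
```

```text
time: 8.35
tool_pos: [544.5, 57.2, 95.7]
tcp_rot: [180.0, 0.0, 102.6]
ft_force: [-0.2, 0.2, -1.0]
finger_gap: 39.2
[544.66014723  57.19321055  95.87981747]
```

View pics/s4.png

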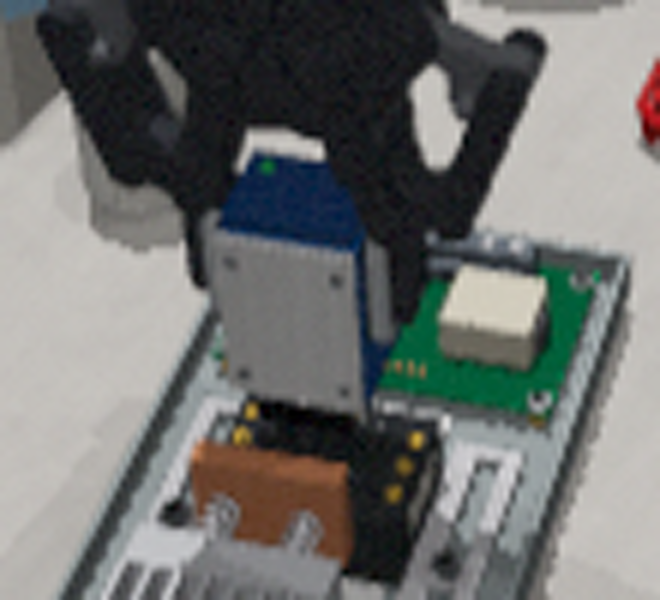

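Run:
```python
from h import *
np.set_printoptions(precision=1,suppress=True)
T=cam("top");S=cam("scene")
t=np.array([543.9,56]);a=np.radians(12.6);R=np.array([[np.cos(a),-np.sin(a)],[np.sin(a),np.cos(a)]])
def u(p): return R.T@(p[:2]-t)
P=[u(onz(T,*z2(p,6.4,(180,165)),42)) for p in[(335,217),(365,212),(395,205),(362,350),(392,345),(422,337)]];print("top pads",np.array(P),np.mean(P,0))
P=[u(onz(S,*z2(p,4.8,(190,215)),42)) for p in[(252,208),(242,230),(380,232),(371,252),(363,273)]];print("scene pads",np.array(P),np.mean(P[:4],0))
P=[u(onz(S,*z2(p,6,(200,190)),42)) for p in[(252,411),(242,436),(417,440),(405,465),(394,492)]];print("scene4 pads",np.array(P),np.mean(P[:4],0))
print("tcp",u(sense()["tool_pos"]))
def ony(s,q,y):
    o,d=ray(s,*q); n=R@[0,1]; k=(n@t+y-n@o[:2])/(n@d[:2]); p=o+k*d; return np.r_[u(p),p[2]]
y0=u(sense()["tool_pos"])[1]
for off in(-1,0,1,2):
  print(off,np.array([ony(S,z2(p,6,(200,190)),y0+17+off) for p in[(215,230),(358,250),(368,418),(225,395)]]))
print("shoe",np.array([ony(S,z2(p,6,(200,190)),41) for p in[(198,443),(348,463)]]))
```

```text
top pads [[ 28.2  14.2]
 [ 27.6   3.1]
 [ 27.6  -8.2]
 [-22.4  14.3]
 [-23.    3.4]
 [-22.6  -7.9]] [2.6 3.2]
scene pads [[ 26.8  -9.5]
 [ 26.7   2.2]
 [-23.5  -9.2]
 [-23.2   1.4]
 [-23.3  12.1]] [ 1.7 -3.8]
scene4 pads [[ 27.6  -9. ]
 [ 27.1   1.6]
 [-24.   -9.4]
 [-23.5   1.3]
 [-23.4  12.3]] [ 1.8 -3.9]
tcp [1. 1.]
-1 [[ 21.3  17.  137.9]
 [-19.3  17.  139.3]
 [-18.7  17.   75.8]
 [ 24.1  17.   74.7]]
0 [[ 20.9  18.  138.9]
 [-19.6  18.  140.3]
 [-19.1  18.   76.9]
 [ 23.6  18.   75.7]]
1 [[ 20.4  19.  139.8]
 [-20.   19.  141.2]
 [-19.5  19.   78. ]
 [ 23.2  19.   76.8]]
2 [[ 20.   20.  140.8]
 [-20.4  20.  142.2]
 [-19.8  20.   79. ]
 [ 22.7  20.   77.9]]
shoe [[ 23.   41.   79.4]
 [-20.8  41.   82.5]]
```

The scene view shows the relay face between (215,230) and (368,418), just above the carrier, and the carrier's gold pads at about (252,411) and (417,440). The relay needs to move about +1 mm in the unit's x. I'll shift and descend carefully.

```bash
python3 -m creep '{"translation":[[0,1,0],[0,0,5],[0,0,5],[0,0,3],[0,0,2],[0,0,0]],"rotation":[[0,0,0],[0,0,0],[0,0,0],[0,0,0],[0,0,0],[0,0,0]],"claw":[32,32,32,32,32,32]}'
python3 - <<'E'
from h import *
S=cam("scene");cv2.imwrite("pics/s5.png",cv2.resize(S["frame"][200:300,200:310,::-1],None,fx=6,fy=6,interpolation=cv2.INTER_CUBIC))
T=cam("top");cv2.imwrite("pics/t5.png",cv2.resize(T["frame"][150:260,170:310,::-1],None,fx=5,fy=5,interpolation=cv2.INTER_CUBIC))
E
```

```text
time: 9.1
tool_pos: [544.8, 57.4, 79.7]
tcp_rot: [-179.9, -0.0, 102.6]
ft_force: [-0.3, -0.6, -1.6]
finger_gap: 39.3
```

View pics/s5.png

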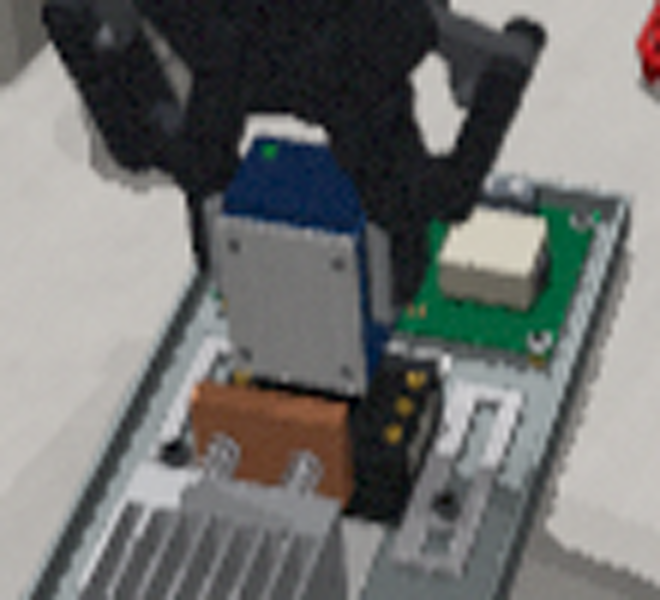

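The relay foot is just above the socket and no contact force is reading yet. I'll continue in small steps.

```bash
for i in 1 2 3; do python3 -m creep '{"translation":[[0,0,1],[0,0,1],[0,0,0]],"rotation":[[0,0,0],[0,0,0],[0,0,0]],"claw":[32,32,32]}' | egrep -v time; done
```

```text
tool_pos: [545.2, 57.4, 78.2]
tcp_rot: [-180.0, -0.0, 102.6]
ft_force: [0.1, -0.2, -0.5]
finger_gap: 39.1
tool_pos: [545.1, 57.4, 76.1]
tcp_rot: [-180.0, -0.0, 102.6]
ft_force: [0.6, 0.3, -2.0]
finger_gap: 39.3
tool_pos: [545.0, 57.4, 74.1]
tcp_rot: [-180.0, -0.0, 102.6]
ft_force: [-1.4, -0.2, -0.6]
finger_gap: 39.4
```

```bash
for i in 1 2 3 4; do python3 -m creep '{"translation":[[0,0,1],[0,0,1],[0,0,0]],"rotation":[[0,0,0],[0,0,0],[0,0,0]],"claw":[32,32,32]}' | egrep -v "rot|gap"; done
```

```text
time: 10.4
tool_pos: [545.2, 57.4, 72.2]
ft_force: [0.3, 0.5, -1.3]
time: 10.7
tool_pos: [545.6, 57.4, 71.7]
ft_force: [-5.6, -0.6, 11.2]
time: 11.0
tool_pos: [545.9, 57.2, 71.3]
ft_force: [-11.2, -2.6, 22.8]
time: 11.3
tool_pos: [546.3, 56.9, 70.9]
ft_force: [-18.2, -3.5, 36.3]
```

Contact came with the foot tip in and the step catching on the mouth. I'll back off and look at the lateral offset.

```bash
python3 -m creep '{"translation":[[0,0,-2],[0,0,-2],[0,0,-2],[0,0,0],[0,0,0]],"rotation":[[0,0,0],[0,0,0],[0,0,0],[0,0,0],[0,0,0]],"claw":[32,32,32,32,32]}'
python3 - <<'E'
from h import *
fr={}
for n in("scene","top"):
    s=cam(n); fr[n]=s["frame"][:,:,::-1]; cv2.imwrite(f"pics/{n}6f.png",fr[n])
cv2.imwrite("pics/s6.png",cv2.resize(fr["scene"][215:290,210:290],None,fx=8,fy=8,interpolation=cv2.INTER_CUBIC))
cv2.imwrite("pics/t6.png",cv2.resize(fr["top"][150:260,170:310],None,fx=5,fy=5,interpolation=cv2.INTER_CUBIC))
s=sense();print(s["joint_pos"],s["tool_pos"],s["wrist_torque"])
E
```

```text
time: 11.8
tool_pos: [545.2, 57.5, 72.1]
tcp_rot: [-180.0, -0.0, 102.6]
ft_force: [-0.6, -0.0, 1.2]
finger_gap: 39.4
[ 6.55496261e-01  7.30994306e+00  1.02706699e+02  2.92917209e-03
  6.99932795e+01 -1.19555051e+01] [545.16389582  57.45813322  72.09617373] [-0.00621762 -0.06885837 -0.03063495]
```

View pics/s6.png

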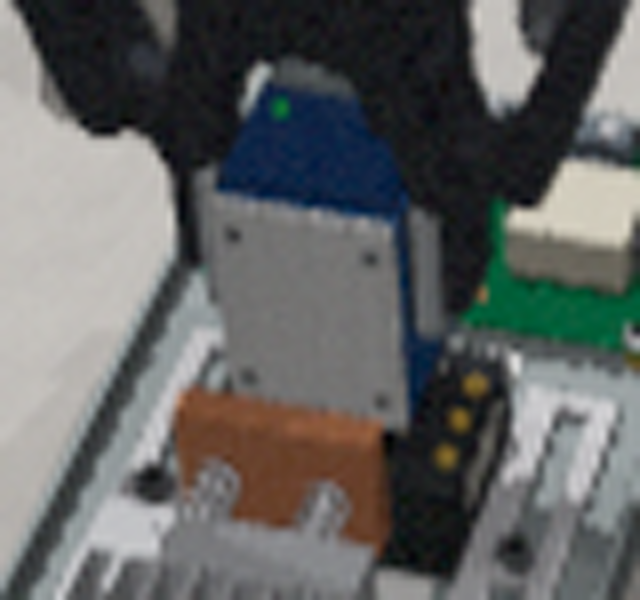

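View pics/t6.png

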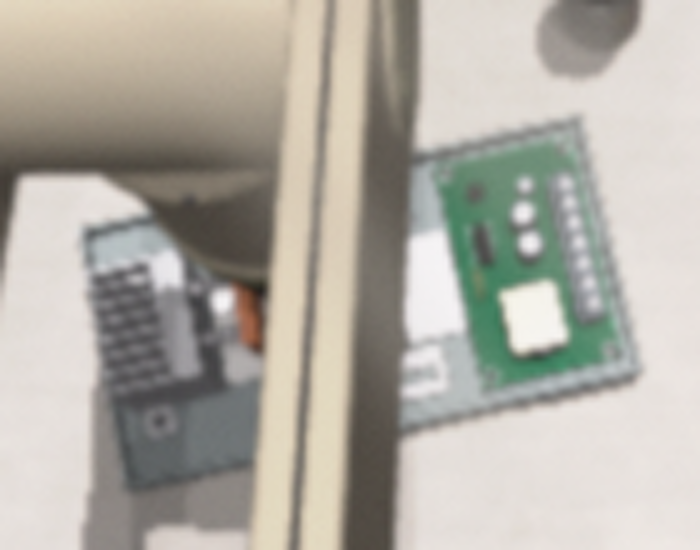

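Run:
```python
from h import *
np.set_printoptions(precision=1,suppress=True)
S=cam("scene")
t=np.array([543.9,56]);a=np.radians(12.6);R=np.array([[np.cos(a),-np.sin(a)],[np.sin(a),np.cos(a)]])
def u(p): return R.T@(p[:2]-t)
Z=lambda p:z2(p,8,(210,215))
print("pads",[u(onz(S,*Z(p),42)) for p in[(475,382),(459,417),(446,456)]])
print("tcp",u(sense()["tool_pos"]))
for h in(52,54,56): print(h,"BR,BL",[u(onz(S,*Z(p),h)) for p in[(404,428),(228,393)]])
for h in(112,115,118): print(h,"TR,TL",[u(onz(S,*Z(p),h)) for p in[(396,220),(216,192)]])
```

```text
pads [array([-23.3, -10.7]), array([-22.9,   0.4]), array([-23.5,  12.3])]
tcp [1.5 1.1]
52 BR,BL [array([-15.5,  15.5]), array([25. , 14.8])]
54 BR,BL [array([-16.1,  17.3]), array([24.2, 16.6])]
56 BR,BL [array([-16.8,  19.1]), array([23.4, 18.4])]
112 TR,TL [array([-16.4,  13.7]), array([22.6, 14.6])]
115 TR,TL [array([-17.5,  16.7]), array([21.2, 17.6])]
118 TR,TL [array([-18.6,  19.7]), array([19.9, 20.6])]
```

Run:
```python
from h import *
np.set_printoptions(precision=2,suppress=True)
S=cam("scene")
t=np.array([543.9,56]);a=np.radians(12.6);R=np.array([[np.cos(a),-np.sin(a)],[np.sin(a),np.cos(a)]])
for cx in(1.5,):
  for x in(cx+20,cx-20):
    p=t+R@[x,18]; 
    for h in(54,112,118): 
      q=(proj(S,[*p,h])-[210,215]+.5)*8-.5; print(x,h,q)
g=cv2.imread("pics/scene6f.png").astype(int)
for v in (243,247,251,255,259,262): print(v,[tuple(g[v,c]) for c in range(234,242)],"|",[tuple(g[v,c]) for c in range(256,266)])
```

```text
21.5 54 [237.66 399.81]
21.5 112 [215.17 203.81]
21.5 118 [212.72 182.43]
-18.5 54 [413.45 432.37]
-18.5 112 [399.44 235.73]
-18.5 118 [397.91 214.27]
243 [(np.int64(47), np.int64(42), np.int64(44)), (np.int64(99), np.int64(96), np.int64(93)), (np.int64(103), np.int64(106), np.int64(103)), (np.int64(111), np.int64(111), np.int64(111)), (np.int64(86), np.int64(86), np.int64(87)), (np.int64(94), np.int64(96), np.int64(95)), (np.int64(113), np.int64(113), np.int64(114)), (np.int64(114), np.int64(115), np.int64(115))] | [(np.int64(129), np.int64(127), np.int64(124)), (np.int64(126), np.int64(120), np.int64(119)), (np.int64(133), np.int64(125), np.int64(119)), (np.int64(87), np.int64(62), np.int64(46)), (np.int64(55), np.int64(38), np.int64(27)), (np.int64(79), np.int64(78), np.int64(75)), (np.int64(94), np.int64(92), np.int64(92)), (np.int64(98), np.int64(95), np.int64(94)), (np.int64(76), np.int64(76), np.int64(75)), (np.int64(28), np.int64(25), np.int64(20))]
247 [(np.int64(29), np.int64(25), np.int64(28)), (np.int64(75), np.int64(71), np.int64(72)), (np.int64(96), np.int64(94), np.int
[... 3314 characters left out ...]
4), np.int64(148)), (np.int64(142), np.int64(141), np.int64(133)), (np.int64(79), np.int64(83), np.int64(77)), (np.int64(109), np.int64(109), np.int64(110)), (np.int64(84), np.int64(83), np.int64(80)), (np.int64(72), np.int64(73), np.int64(71))] | [(np.int64(117), np.int64(117), np.int64(118)), (np.int64(117), np.int64(118), np.int64(119)), (np.int64(111), np.int64(114), np.int64(113)), (np.int64(109), np.int64(109), np.int64(110)), (np.int64(94), np.int64(89), np.int64(87)), (np.int64(61), np.int64(34), np.int64(11)), (np.int64(67), np.int64(39), np.int64(12)), (np.int64(47), np.int64(26), np.int64(26)), (np.int64(29), np.int64(27), np.int64(29)), (np.int64(23), np.int64(22), np.int64(18))]
```

Run:
```python
import cv2,numpy as np
t=cv2.imread("pics/top0.png"); s=cv2.imread("pics/scene0.png")
def f(im,k): 
    im=cv2.resize(im,None,fx=k,fy=k,interpolation=cv2.INTER_CUBIC).astype(float); return np.clip(255*(im/110)**.6,0,255).astype(np.uint8)
a=f(t[190:228,224:256],12.5); b=f(s[248:292,232:280],11)
h=max(a.shape[0],b.shape[0]); 
print(a.shape,b.shape)
cv2.imwrite("pics/e1.png",a);cv2.imwrite("pics/e2.png",b)
```

```text
(475, 400, 3) (484, 528, 3)
```

View pics/e1.png

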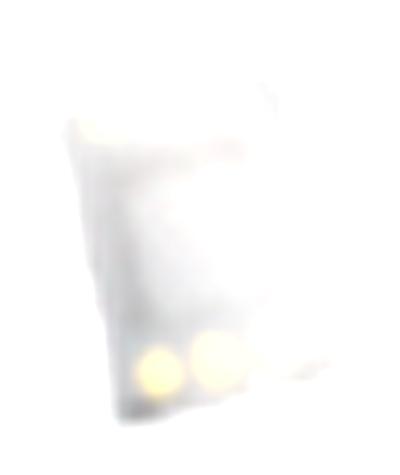

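View pics/e2.png

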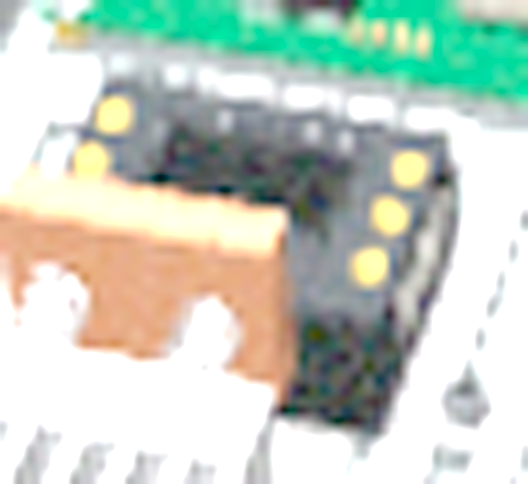

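Run:
```python
from h import *
np.set_printoptions(precision=1,suppress=True)
S=cam("scene")
t=np.array([543.9,56]);a=np.radians(12.6);R=np.array([[np.cos(a),-np.sin(a)],[np.sin(a),np.cos(a)]])
def u(p): return R.T@(p[:2]-t)
Z=lambda p:z2(p,11,(232,248))
for n,p in dict(rearL=(105,85),rearR=(450,140),holeRL=(168,128),holeRR=(350,165),p1=(410,168),p2=(390,216),p3=(370,267),front=(395,330),frontm=(310,315)).items(): print(n,u(onz(S,*Z(p),42)))
im=cv2.imread("pics/top0.png")[190:228,224:256]
im=cv2.resize(im,None,fx=12.5,fy=12.5,interpolation=cv2.INTER_CUBIC).astype(float)
print(np.percentile(im,[2,20,50]))
cv2.imwrite("pics/e3.png",np.clip((im-30)*1.8,0,255).astype(np.uint8))
```

```text
rearL [ 30.8 -15.5]
rearR [-28.  -17.1]
holeRL [17.5 -8.6]
holeRR [-13.8  -7.8]
p1 [-23.5  -9.5]
p2 [-23.4   1.5]
p3 [-23.5  12.9]
front [-31.2  24.7]
frontm [-17.3  25. ]
[ 79. 111. 174.]
```

View pics/e3.png

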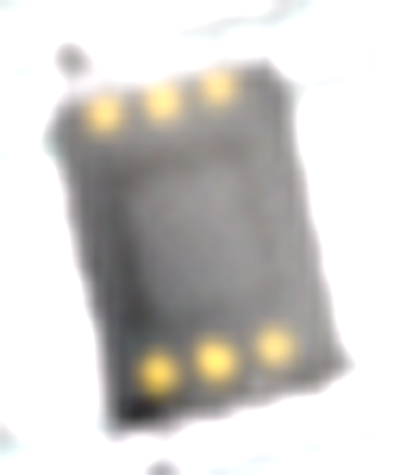

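```bash
python3 -m creep '{"translation":[[0,0,1],[0,0,1],[0,0,0]],"rotation":[[0,0,0],[0,0,0],[0,0,0]],"claw":[32,32,32]}' | egrep -v "rot|gap"
python3 - <<'E'
from h import *
import time
np.set_printoptions(precision=2,suppress=True)
a=np.radians(12.6);R=np.array([[np.cos(a),-np.sin(a),0],[np.sin(a),np.cos(a),0],[0,0,1]])
for i in range(3):
    s=sense(); print(R.T@s["ft_force"],R.T@s["wrist_torque"],s["tool_pos"],s["tcp_rot"]); cam("scene")
E
```

```text
time: 12.35
tool_pos: [545.5, 57.4, 71.6]
ft_force: [-4.7, -0.3, 12.6]
[-4.65  0.77 12.56] [0.23 0.9  0.03] [545.5   57.39  71.56] [179.98   0.01 102.61]
[-4.97 -0.13 11.98] [ 0.23  0.94 -0.02] [545.51  57.39  71.61] [179.97   0.01 102.61]
[-5.18  0.48 12.64] [0.21 0.91 0.01] [545.5   57.39  71.6 ] [179.97   0.01 102.61]
```

```bash
for i in 1 2 3; do python3 -m creep '{"translation":[[0,-0.6,0],[0,0,0]],"rotation":[[0,0,0],[0,0,0]],"claw":[32,32]}' | egrep -v "rot|gap|time"
python3 - <<'E'
from h import *
np.set_printoptions(precision=2,suppress=True)
a=np.radians(12.6);R=np.array([[np.cos(a),-np.sin(a),0],[np.sin(a),np.cos(a),0],[0,0,1]])
s=sense(); print(R.T@s["ft_force"],R.T@s["wrist_torque"])
E
done
```

```text
tool_pos: [545.3, 57.3, 71.7]
ft_force: [-3.2, 0.1, 10.2]
[-3.13  0.81 10.19] [0.16 0.48 0.05]
tool_pos: [545.1, 57.3, 71.6]
ft_force: [-0.5, -0.1, 7.2]
[-0.47 -0.03  7.24] [ 0.16 -0.04 -0.02]
tool_pos: [544.6, 57.1, 71.4]
ft_force: [0.2, -0.2, -1.2]
[ 0.19 -0.27 -1.2 ] [-0.05 -0.02 -0.03]
```

The force let go and the foot dropped in: it had been about 2 mm too far in +x. Now I press down.

```bash
for i in 1 2 3 4; do python3 -m creep '{"translation":[[0,0,1],[0,0,1],[0,0,0]],"rotation":[[0,0,0],[0,0,0],[0,0,0]],"claw":[32,32,32]}' | egrep -v "rot|gap|time"
python3 - <<'E'
from h import *
np.set_printoptions(precision=2,suppress=True)
a=np.radians(12.6);R=np.array([[np.cos(a),-np.sin(a),0],[np.sin(a),np.cos(a),0],[0,0,1]])
s=sense(); f=R.T@s["ft_force"];print(f,R.T@s["wrist_torque"])
E
done
```

```text
tool_pos: [543.2, 57.0, 67.7]
ft_force: [0.8, -0.2, -2.1]
[ 0.75 -0.36 -2.12] [ 0.05 -0.28 -0.01]
tool_pos: [543.2, 57.0, 66.0]
ft_force: [-1.0, 0.5, -1.3]
[-0.89  0.67 -1.35] [-0.   -0.13 -0.  ]
tool_pos: [543.2, 57.0, 64.0]
ft_force: [-0.5, 0.0, -1.1]
[-0.48  0.12 -1.09] [-0.02  0.05  0.01]
tool_pos: [543.3, 57.0, 62.1]
ft_force: [0.1, 1.0, -1.0]
[ 0.27  0.98 -1.  ] [ 0.01 -0.01 -0.01]
```

```bash
for i in 1 2 3; do python3 -m creep '{"translation":[[0,0,1],[0,0,1],[0,0,0]],"rotation":[[0,0,0],[0,0,0],[0,0,0]],"claw":[32,32,32]}' | egrep -v "rot|gap|time"; done
```

```text
tool_pos: [543.3, 57.0, 60.1]
ft_force: [-0.3, 0.2, -1.4]
tool_pos: [543.8, 57.0, 59.6]
ft_force: [-4.7, -1.3, 10.2]
tool_pos: [544.0, 56.7, 59.5]
ft_force: [-13.9, -2.5, 26.4]
```

Seated firmly at TCP z 59.5, at the depth I predicted. I'll ease the down force and look.

```bash
python3 -m creep '{"translation":[[0,0,-1],[0,0,-1],[0,0,-0.5],[0,0,0]],"rotation":[[0,0,0],[0,0,0],[0,0,0],[0,0,0]],"claw":[32,32,32,32]}'
python3 - <<'E'
from h import *
s=cam("scene"); f=s["frame"][:,:,::-1]; cv2.imwrite("pics/scene7f.png",f)
cv2.imwrite("pics/s7.png",cv2.resize(f[215:300,205:295],None,fx=7,fy=7,interpolation=cv2.INTER_CUBIC))
E
```

```text
time: 15.6
tool_pos: [544.1, 56.9, 59.6]
tcp_rot: [179.9, 0.0, 102.6]
ft_force: [-1.1, 0.7, 5.4]
finger_gap: 39.1
```

View pics/s7.png

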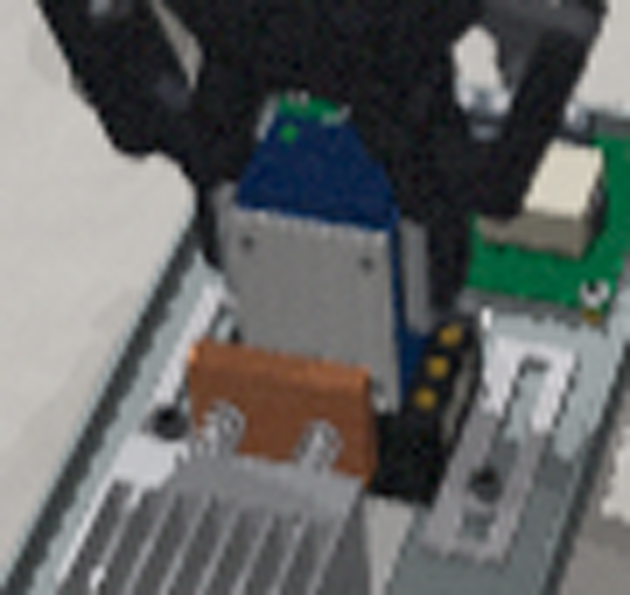

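The relay's case rests on the carrier top beside the pads at (440,365), and the shoe in front is untouched. Next I slide towards the shoe.

```bash
python3 -m creep '{"translation":[[1,0,0],[2,0,0],[2,0,0],[2,0,0],[2,0,0],[2,0,0],[2,0,0],[2,0,0],[2,0,0],[1,0,0]],"rotation":[[0,0,0],[0,0,0],[0,0,0],[0,0,0],[0,0,0],[0,0,0],[0,0,0],[0,0,0],[0,0,0],[0,0,0]],"claw":[32,32,32,32,32,32,32,32,32,32]}'
for i in 1 2 3 4; do python3 -m creep '{"translation":[[1,0,0],[1,0,0],[0,0,0]],"rotation":[[0,0,0],[0,0,0],[0,0,0]],"claw":[32,32,32]}' | egrep -v "gap|time"
python3 - <<'E'
from h import *
np.set_printoptions(precision=2,suppress=True)
a=np.radians(12.6);R=np.array([[np.cos(a),-np.sin(a),0],[np.sin(a),np.cos(a),0],[0,0,1]])
s=sense(); print("F",R.T@s["ft_force"],"y",(R.T@(s["tool_pos"]-[543.9,56,0])))
E
done
```

```text
time: 16.65
tool_pos: [540.2, 74.7, 59.6]
tcp_rot: [179.9, 0.0, 102.6]
ft_force: [-1.3, -1.8, 6.8]
finger_gap: 39.3
tool_pos: [539.7, 76.6, 59.6]
tcp_rot: [179.9, 0.0, 102.6]
ft_force: [-2.4, -0.3, 6.7]
F [-2.45  0.21  6.69] y [ 0.4  21.06 59.61]
tool_pos: [539.3, 78.6, 59.6]
tcp_rot: [179.9, 0.0, 102.6]
ft_force: [-1.0, -0.5, 7.0]
F [-1.1  -0.31  7.01] y [ 0.42 23.02 59.61]
tool_pos: [538.9, 80.2, 59.6]
tcp_rot: [179.9, 0.0, 102.6]
ft_force: [-1.2, -2.5, 6.7]
F [-1.76 -2.18  6.68] y [ 0.4  24.74 59.61]
tool_pos: [538.5, 81.9, 59.6]
tcp_rot: [179.9, 0.1, 102.6]
ft_force: [-1.4, -3.3, 7.9]
F [-2.1  -2.87  7.94] y [ 0.37 26.43 59.6 ]
```

```bash
for i in 1 2 3; do python3 -m creep '{"translation":[[1,0,0],[1,0,0],[0,0,0]],"rotation":[[0,0,0],[0,0,0],[0,0,0]],"claw":[32,32,32]}' | egrep -v "gap|time"
python3 - <<'E'
from h import *
np.set_printoptions(precision=2,suppress=True)
a=np.radians(12.6);R=np.array([[np.cos(a),-np.sin(a),0],[np.sin(a),np.cos(a),0],[0,0,1]])
s=sense(); print("F",R.T@s["ft_force"],"y",(R.T@(s["tool_pos"]-[543.9,56,0])),"M",R.T@s["wrist_torque"])
E
done
python3 - <<'E'
from h import *
s=cam("scene"); f=s["frame"][:,:,::-1]; cv2.imwrite("pics/scene8f.png",f)
cv2.imwrite("pics/s8.png",cv2.resize(f[215:300,205:295],None,fx=7,fy=7,interpolation=cv2.INTER_CUBIC))
E
```

```text
tool_pos: [538.2, 83.5, 59.6]
tcp_rot: [179.9, 0.1, 102.6]
ft_force: [-1.8, -5.9, 6.8]
F [-3.   -5.37  6.83] y [ 0.4  28.07 59.62] M [-0.65  0.4   0.08]
tool_pos: [537.8, 85.1, 59.6]
tcp_rot: [179.9, 0.1, 102.6]
ft_force: [0.2, -7.3, 7.5]
F [-1.34 -7.15  7.51] y [ 0.4  29.71 59.63] M [-0.98  0.45  0.11]
tool_pos: [537.5, 86.7, 59.6]
tcp_rot: [179.9, 0.2, 102.6]
ft_force: [-0.6, -8.0, 6.9]
F [-2.33 -7.69  6.9 ] y [ 0.41 31.38 59.65] M [-1.17  0.4   0.13]
```

View pics/s8.png

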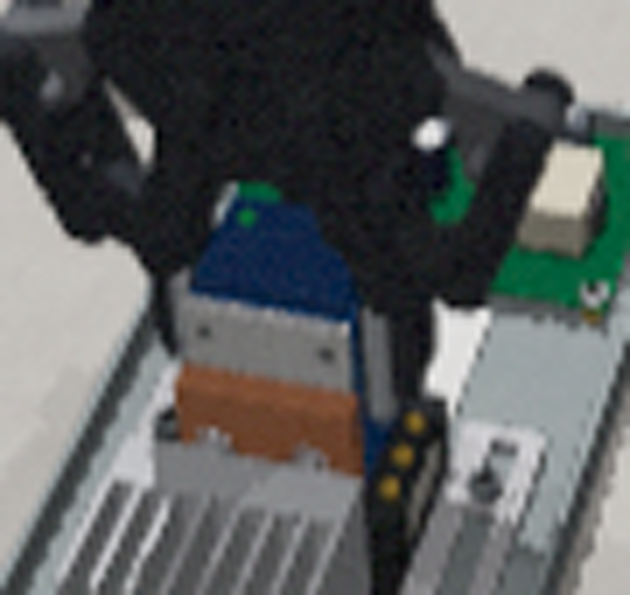

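The face bears on the shoe at (270,370), the shoe has moved back, and the relay is still seated. I'll average the force, then add the last bit.

```bash
cat > rd.py <<'E'
from h import *
np.set_printoptions(precision=2,suppress=True)
a=np.radians(12.6);R=np.array([[np.cos(a),-np.sin(a),0],[np.sin(a),np.cos(a),0],[0,0,1]])
F=[];Y=[];M=[]
for i in range(10):
    s=sense();F.append(R.T@s["ft_force"]);Y.append(R.T@(s["tool_pos"]-[543.9,56,0]));M.append(R.T@s["wrist_torque"]);cam("scene")
print(np.mean(F,0),np.std(F,0),np.mean(Y,0),np.mean(M,0),s["time"],s["tcp_rot"],s["finger_gap"])
E
python3 rd.py
python3 -m creep '{"translation":[[0.5,0,0],[0.5,0,0],[0.5,0,0],[0.5,0,0],[0,0,0],[0,0,0]],"rotation":[[0,0,0],[0,0,0],[0,0,0],[0,0,0],[0,0,0],[0,0,0]],"claw":[32,32,32,32,32,32]}' >/dev/null
python3 rd.py
```

```text
[-2.16 -8.13  6.71] [0.48 0.52 0.37] [ 0.38 31.38 59.64] [-1.18  0.41  0.11] 19.25 [179.93   0.15 102.59] 39.404182719493825
[ -2.4  -10.15   6.91] [0.55 0.27 0.38] [ 0.39 32.95 59.65] [-1.5   0.43  0.13] 20.35 [179.93   0.19 102.59] 39.08466613271703
```

Run:
```python
from h import *
S=cam("scene"); now=np.ascontiguousarray(S["frame"][:,:,::-1]); cv2.imwrite("pics/scene9f.png",now)
cv2.imwrite("pics/s9.png",cv2.resize(now[215:300,205:295],None,fx=7,fy=7,interpolation=cv2.INTER_CUBIC))
a=np.radians(12.6);R=np.array([[np.cos(a),-np.sin(a)],[np.sin(a),np.cos(a)]]);t=np.array([543.9,56])
for n,im in (("rest",cv2.imread("pics/scene7f.png")),("rest0",cv2.imread("pics/scene0.png")),("prev",cv2.imread("pics/scene8f.png")),("now",now)):
    k=cv2.resize(im[215:310,205:295],None,fx=8,fy=8,interpolation=cv2.INTER_CUBIC)
    h=cv2.cvtColor(k,cv2.COLOR_BGR2HSV); m=cv2.inRange(h,(5,90,60),(16,255,255))
    nl,lab,st,ce=cv2.connectedComponentsWithStats(m); j=1+np.argmax(st[1:,4]); m=lab==j
    c=np.where(m.any(0))[0]; c0,c1=c[0],c[-1]; cs=np.arange(c0+30,c1-30)
    r=m[:,cs].argmax(0); p=np.polyfit(cs,r,1)
    mid=(c0+c1)/2; q=z2((mid,np.polyval(p,mid)),8,(205,215))
    w=R.T@(onz(S,*q,81)[:2]-t); print(n,c0,c1,np.polyval(p,mid).round(1),"shoe top back edge xy",w.round(1))
```

```text
rest 215 430 404.6 shoe top back edge xy [ 1.2 41.2]
rest0 215 429 398.8 shoe top back edge xy [ 1.9 39.7]
prev 200 414 433.9 shoe top back edge xy [ 1.6 49.8]
now 197 411 439.3 shoe top back edge xy [ 1.7 51.4]
```

View pics/s9.png

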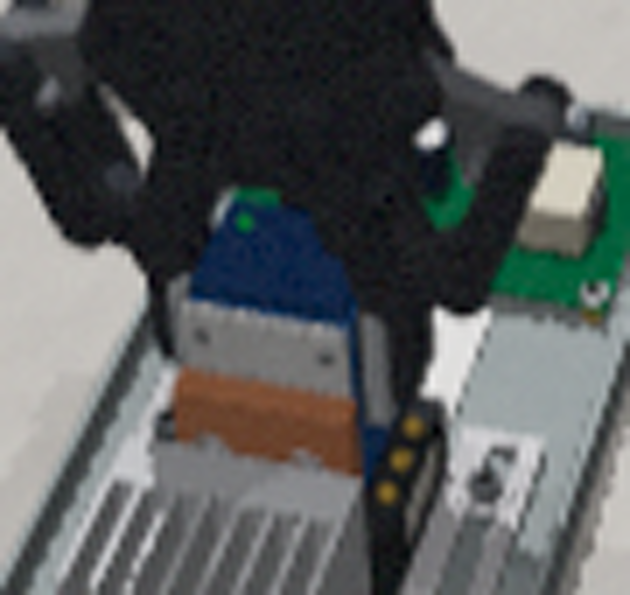

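Compression estimates are about 9.2 mm from the wrist force less friction, about 9.5 mm from travel since touch, and 10 to 11.7 mm visually. I'll add a hair and do a final check.

```bash
python3 -m creep '{"translation":[[0.3,0,0],[0.2,0,0],[0,0,0],[0,0,0],[0,0,0],[0,0,0]],"rotation":[[0,0,0],[0,0,0],[0,0,0],[0,0,0],[0,0,0],[0,0,0]],"claw":[32,32,32,32,32,32]}' >/dev/null
python3 rd.py
python3 - <<'E'
from h import *
S=cam("scene");cv2.imwrite("pics/fin.png",S["frame"][:,:,::-1])
E
```

```text
[ -2.1  -11.02   6.84] [0.4  0.62 0.48] [ 0.38 33.3  59.65] [-1.62  0.45  0.12] 21.5 [179.93   0.2  102.58] 39.29777396191578
```

View pics/fin.png

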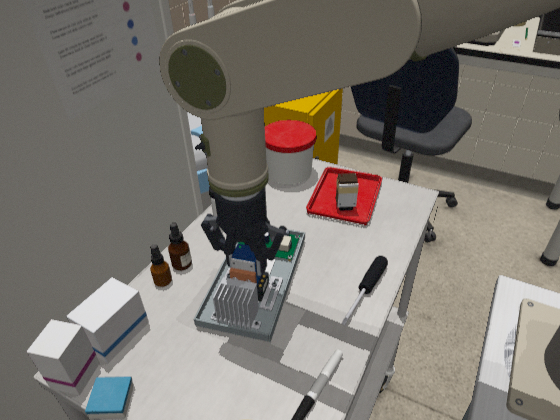

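The relay is seated and pressing the shoe at (243,270). The old relay at (347,190) and the bottles at (160,265) and (180,247) are as they were. The pot is hidden behind the arm. The push is steady, so I'm handing in.

```bash
python3 -c "
from bench import *
print(hand_in())"
```

```text
the job is handed in; nothing more can be done
None
```

The new relay is plugged fully into the carrier with its metal face towards the heat sink. I slid relay and carrier together onto the copper shoe and handed in at about 21.5 s while still holding and pressing.

- **Plugging in:** The first try caught on the mouth about 2 mm too far in +x, pressing with up to about 40 N in total at the wrist. I backed off, moved it over under light contact, and the foot slid in freely. The case stopped on the carrier at TCP height 59.6 mm, and the height stayed there during the slide.
- **Push:** The wrist reads 11.0 N along the slide. Taking off about 1 N of carrier friction leaves about 10 N on the springs.
- **Spring compression:** My estimates disagree by about 2 mm. Travel since first touch gives roughly 9.5 to 10 mm. Just before the last small push, the picture gave 10 to 12 mm. All are well short of the 18 mm stop.
- **Other forces:** About 7 N downwards and 2 N sideways remain on the grip.
- **Surroundings:** The old relay and both bottles look unmoved in the last picture. The pot was hidden behind the arm then, so I did not check it at the end, but the arm's path never came near it.

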